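# Hook the handpiece rest into the slotted rack and lock it

### The arm

A 6-joint arm with a two-finger parallel gripper is mounted at the origin on the work surface. World frame = base frame: x ahead of the robot, y to its left, z up, the work surface at z = 0. Lengths are in m, angles in degrees, forces in N, time in s.
With the tool pointing down it reaches from about 0.4 to 0.825 m from the base axis. Payload 7 kg.
Tool frame: the origin (TCP) lies on the centre line of the jaws, within the pads' length; the fingertips stand r.tip_reach ahead of it and the grasp point (between the pads) is the TCP (r.tip_reach is the distance from the TCP to the fingertips, in m); z points along the fingers, y is the line along which they close (so a half turn about z gives the same grasp; the last joint's range is limited). The gripper opens to 88 mm and grips with 3 to 60 N. Pads are 19 mm wide; open, the fingers measure 130 mm over their backs; the gripper's body (78 mm by 193 mm) begins 47 mm behind the grasp point.
Start: joints at [-48.466, 20.546, 0.682, 0, -70.136, -16.507], TCP at [0.286, -0.612, 0.246] pointing down, gripper open.
Joint ranges: [-176.03, 176.03], [-82.01, 121.73], [-58.28, 71.71], [-173.87, 95.51], [-174.79, -0.11], [-173.66, 173.66]. Speed limits (degrees/s): [136.94, 136.94, 172.46, 180, 180, 180].

### API

Orientations are given as [roll, pitch, yaw] about the fixed x, y, z axes, in that order (R = Rz(yaw) Ry(pitch) Rx(roll)).
In Python, from plant import sensors, cams, r gives the robot as it stands.
- The arm moves only by the tool drive_tool, never from a script. Its argument "rows" is a list of rows, each an object of numbers: "fingers": the gripper's target within -1 to 1 (fully open at 1, half-way at 0, shut at -1); "x", "y", "z": the shift along the tool's x, y, z in m; "spin": the turn about the tool's z in rad. A call has 1 to 10 rows; each row is the pose to reach, as a shift and turn from the pose commanded when the call began, along the tool's axes at that moment; what a row does not reach only later rows make up. A row lasts 1/8 s, in which the tool goes at most 62.5 mm and 10.7 degrees, less where a joint would pass 70% of its speed; a pose out of reach is approached as far as the arm can. A call with a gripper value outside its range is refused whole. The fingers move at their own pace and stop on an object; "newtons" is the grip in N (left out, the last holds). Time passes only in rows, so rows that repeat a pose let the fingers close. It gives the time, the measured TCP pose, the force, the opening and the grip force at its end, in the units of the state.
- sensors.get_state(): the state, without advancing time (a new reading comes with each control period).
- cams.capture(name): name is "side" or "top" or "wrist"; returns a dict with "pixels" (480x640x3 uint8, red, green, blue), "intrinsics" (3x3 intrinsics, pixels), "k1" (the pictures are not rectified: a ray, as slopes to the right and down, at radius r is drawn at 1 + k1 r^2 times it, then the intrinsics apply), "eye" and "orientation" of the camera in the world; the wrist camera has in their place "T_tool_cam" (4x4, takes a point from camera to tool coordinates, whose origin is the TCP and whose axes are the flange's). Camera axes: x right, y up, looking along -z (the intrinsics and any distortion apply to the point x, -y, -z); pixel columns grow to the right and rows downward; lengths in m; the calibration is good to about 2 mm. A picture is of the moment at which its call begins: read the wrist's pose just before it. There is no depth.
- r.close_job(): hands the job in; it is judged then, once.
The state is a dict: "time_s": time; "joints": joint angles; "qd": joint speeds; "joint_torque": joint torques, N m; "tcp_pos": TCP position; "eef_rot": TCP orientation; "contact_force": force on the tool from outside, world axes, zero at the start; "moment": the same for the moment, N m; "gripper_width": finger opening in m; "gripper_force": force on a finger pad.
Only numpy, scipy, OpenCV 4.12 (cv2) and the standard library are available. Lean on these libraries where they do the work, as an engineer would, in place of code of your own. Each camera call takes 0.05 s, during which the arm holds its last target. There are 200 camera calls.

### The job

Pick up the blue handpiece-rest bracket from the bench, hook its four claws into the upper two slots of both uprights of the slotted rack, and press it down on its dark thumb pad until it is fully home and the red spring catch has snapped out over it. Feel your way: let it down rather than drop it, press firmly but never force it. Then let go, and leave everything else on the bench where it is.

Things in the scene. Friction and masses are not known exactly. Their poses are not given: they have to be found in the camera images.
- bracket: Blue L-shaped bracket, 320 g +-20 %, standing on its arm's underside. Origin: middle of the plate's back face, level with the arm's underside. +x out of the back face (where the claws point), z up. Arm 18 wide (y), 28 high, from the plate to x = -160; two-pronged fork at x -156 to -144, y to +-20, up to z = 60. Plate x -4 to 0, 100 wide, 84 high.
- bracket_grip (a point): Where to pinch the bracket's 18 mm wide, 28 high arm: middle of the arm, at x = -95, z = 14 mm in the bracket's frame; axes as the bracket.
- thumb_pad: Dark rubber thumb pad, 34 x 46 mm, on the ledge on top of the bracket's plate, where the bracket is pressed down. Origin: middle of its top face, at x = -20, z = 84 mm in the bracket's frame; axes as the bracket. More than about 30 N on it is too much. Below the ledge the plate has a 28 wide window (z 30 to 77) crossed by one bar (z 56 to 60).
- bracket_claws (a point): Point on the plate's back face midway between the upper claws, level with the underside of their necks (bracket x = 0, z = 66 mm). Four steel claws at y = +-38, 4 wide: necks at bracket z 66-74 and 20-28 reach 10 mm behind the plate; a nose at their end (x 5.5 to 10) hangs 12 mm below each neck.
- rack: Fixed bench-top rack, dark base 156 wide, two aluminium slotted uprights 24 wide at y = +-38, top at z = 223 mm. Origin: on the bench, under the middle of the uprights' front faces; +x from the front face into the slots, z up. The uprights are clamped by hand in their sockets: slots and catch really lie up to 6 mm higher or lower than any height told here, and no pose shows it.
- rack_slots (a point): Nominal point in the front-face plane midway between the uprights, level with the sills of the top slots (rack z = 181, really +-6 mm). Each upright has four slots 8 wide, 26 high, in a 4 mm sheet, hollow behind, 46 mm apart; the bracket's claws belong in the upper two (sills at z = 181 and 135). Axes as the rack.
- rack_home (a point): Where the bracket's origin lies when home: rack x = 0, y = 0, nominal z = 115 (really +-6 mm, stopped hard by the necks on the sills), bracket axes along the rack's. The claws enter with the bracket 12 to 18 mm above its real home; push in till the plate lies on the uprights (outside that range the noses butt on the face 10 mm short), then down.
- catch (a joint): Red spring catch, 16 wide, between the uprights near z = 181 mm; its wedge stands 6 mm out of the front face. 0 m = fully out, up to 0.008 pushed back. The bracket's bar meets it 8 to 10 mm above home (the weight alone stops there). Pressing the bracket past it takes about 10 to 17 N on the pad, the most 1 mm above home, where it snaps out to 0 over the bar.
- model: Bystander: pink and white plaster jaw model, 56 x 66 x 36 mm, origin at the centre of its underside.
- model2: Bystander: yellowish plaster jaw model, same size, origin at the centre of its underside.
- handpiece: Bystander: black grinding handpiece 140 mm long lying on the bench, 25 mm thick, origin under its thick part.
- bur_block: Bystander: wooden bur block with upright burs, 50 x 70 mm, 45 high, origin at the centre of its underside.
- liquid_bottle: Bystander: amber bottle, 56 across, 120 high, origin at the centre of its underside.
- mix_bowl: Bystander: green mixing bowl, 110 across, 60 high, origin at the centre of its underside.
- wax_knife: Bystander: wax spatula 160 mm long lying on the bench.
Not all that is in view belongs to the job. What is shaped like the rack but purple is not meant.

How it is judged (in metres and radians):
On the way, in this order (a step that is already met when the one before it is completed fails the run):
1. the claws are in the slots and the plate is against the uprights, above its home height (x of bracket in the frame of rack between -0.005 and 0.005 m and y of bracket in the frame of rack between -0.006 and 0.006 m and z of bracket in the frame of rack between 0.118 and 0.143 m).
2. the bracket's bar has pushed the spring catch back (value of joint catch above 0.0035 m).
At the end, for the whole second after the job is handed in: The bracket hangs home in the upper two slots of both uprights: origin within 4 mm (x), 6 mm (y) and 7 mm (z, which covers the unknown post height) of the rack's (0, 0, 115 mm), level and square within 0.07 rad, the catch sprung out again (under 1.5 mm), at rest and released (z of bracket in the frame of rack between 0.108 and 0.122 m and x of bracket in the frame of rack between -0.004 and 0.004 m and y of bracket in the frame of rack between -0.006 and 0.006 m and angle between bracket's own z axis and vertical below 0.07 rad and angle between the x axis of bracket and the x axis of rack, either way round below 0.07 rad and value of joint catch below 0.0015 m and linear speed of bracket below 0.01 m/s and angular speed of bracket below 0.1 rad/s); the robot touches nothing.
It fails at once if the thumb pad is pressed with more than 30 N (contact force between thumb_pad and anything else above 30 N).
It fails at once if the bracket is rammed, wrenched or dropped into the rack with more than 80 N (contact force between bracket and rack above 80 N).
It fails at once if a bystander is moved more than 20 mm (distance of any of model, model2, handpiece, bur_block, liquid_bottle, mix_bowl, wax_knife from where it was at the start of the episode above 0.02 m).
It also fails if it takes over 64 s, if anything falls off the work surface, if the arm or the gripper's body presses on something with over 40 N, if the wrist force passes 120 N, or if a joint passes its speed limit or range.

## Working session

There is one attempt and no reset: what is moved stays moved. The work goes in short steps, Python scripts to look and compute and a tool call to move; the robot and the scene stay as the last step left them, time stands still between calls to the robot, and variables do not carry over. Pictures are saved under pics/ and viewed, at most 10 in all, crops included, and the job is handed in when it is done.

Besides the shell and the picture viewer there is one more tool, called as a command line: name --argument value ..., lists and objects as JSON in quotes. drive_tool: Moves the arm, as the interface text tells. Its arguments: {"type":"object","properties":{"rows":{"type":"array"},"newtons":{"type":"number"}},"required":["rows"]}

```bash
mkdir -p pics; ls
python3 - <<'E'
from plant import sensors,cams,r
import cv2,numpy as np
print(sensors.get_state(), r.tip_reach)
for n in ("side","top"):
    c=cams.capture(n); cv2.imwrite(f"pics/{n}0.png",c["pixels"][:,:,::-1])
    print(n,{k:np.round(v,4).tolist() for k,v in c.items() if k!="pixels"})
c=cams.capture("wrist");print(c["T_tool_cam"],c["intrinsics"],c["k1"])
E
```

```text
pics
{'time_s': 0.0, 'joints': array([-4.84677091e+01,  2.05918566e+01,  6.33561665e-01, -1.85032753e-02,
       -7.01358706e+01, -1.65071273e+01]), 'qd': array([-0.01720273,  0.02268947,  0.08091149,  0.20156913, -0.11900572,
        0.02475463]), 'joint_torque': array([ 1.76365966e-04, -5.82722747e+01,  2.93052703e+01,  6.99711934e+00,
        6.84271901e-03, -1.30273766e-04]), 'tcp_pos': array([ 0.28531507, -0.61123229,  0.24462138]), 'eef_rot': array([ 1.79904773e+02, -1.00807742e-02, -1.54981130e+02]), 'contact_force': array([0.09736204, 0.19668563, 0.12343569]), 'moment': array([-0.03410538, -0.01370205, -0.05737642]), 'gripper_force': 0.0, 'gripper_width': 0.0879973052086599} 0.019
side {'intrinsics': [[435.3266, 0.0, 314.7015], [0.0, 435.3266, 245.2496], [0.0, 0.0, 1.0]], 'k1': 0.0096, 'eye': [0.2032, 0.8411, 1.0729], 'orientation': [43.1255, 0.1224, -161.6286]}
top {'intrinsics': [[579.7919, 0.0, 322.1884], [0.0, 579.7919, 238.0843], [0.0, 0.0, 1.0]], 'k1': -0.1176, 'eye': [0.2672, 0.0001, 1.7845], 'orientation': [7.0987, 0.0412, -89.567]}
[[ 9.31057903e-04  9.68293099e-01  2.49815147e-01  6.62816893e-02]
 [ 9.99999540e-01 -8.43899169e-04 -4.56000107e-04 -5.05711987e-04]
 [-2.30722963e-04  2.49815456e-01 -9.68293439e-01 -1.39137289e-01]
 [ 0.00000000e+00  0.00000000e+00  0.00000000e+00  1.00000000e+00]] [[341.89795319   0.         325.6629934 ]
 [  0.         341.89795319 244.37922481]
 [  0.           0.           1.        ]] -0.012020600253515748
```

View pics/side0.png

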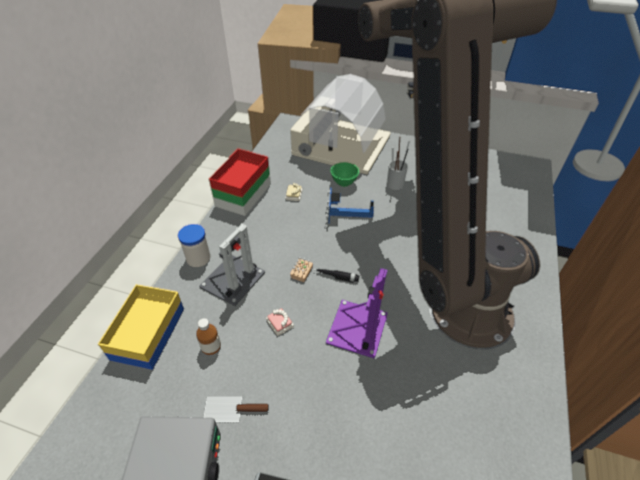

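View pics/top0.png

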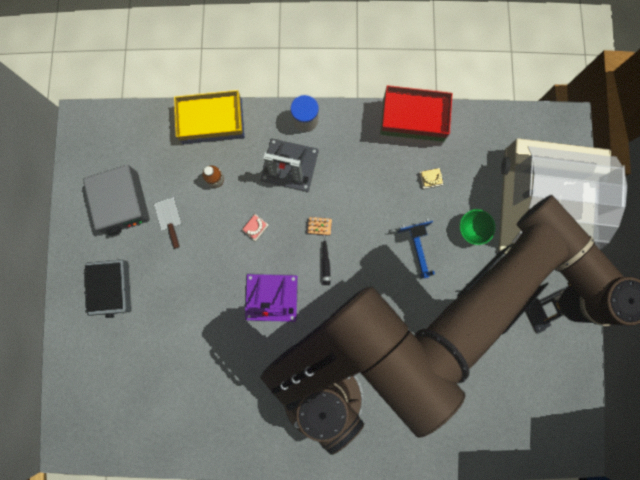

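Side view: blue bracket at (350,210), other blue things are the jar lid (193,232) and the blue tray (145,325); grey rack at (235,265), purple decoy (365,315). Top view: bracket (418,245), rack (288,165), decoy (270,297). I choose the bracket (350,210) and the grey rack, and check both in a close crop.

```bash
cat > h.py <<'E'
import cv2,numpy as np
from scipy.spatial.transform import Rotation as R
from plant import sensors,cams,r
def cam(n):
    s=sensors.get_state(); c=cams.capture(n)
    if n=="wrist":
        T=np.eye(4);T[:3,:3]=R.from_euler("xyz",s["eef_rot"],degrees=True).as_matrix();T[:3,3]=s["tcp_pos"]
        T=T@c["T_tool_cam"]; c["R"],c["e"]=T[:3,:3],T[:3,3]
    else: c["R"],c["e"]=R.from_euler("xyz",c["orientation"],degrees=True).as_matrix(),np.array(c["eye"])
    c["d"]=np.array([c["k1"],0,0,0,0.]); return c
def ray(c,uv):
    p=cv2.undistortPoints(np.array(uv,float).reshape(-1,1,2),np.array(c["intrinsics"]),c["d"])[:,0]
    d=np.c_[p[:,0],-p[:,1],-np.ones(len(p))]@c["R"].T
    return d
def onz(c,uv,z):
    d=ray(c,uv); return c["e"]+d*((z-c["e"][2])/d[:,2])[:,None]
def px(c,P):
    q=(np.atleast_2d(P)-c["e"])@c["R"]; q=q*[1,-1,-1]
    return cv2.projectPoints(q,np.zeros(3),np.zeros(3),np.array(c["intrinsics"]),c["d"])[0][:,0]
def tri(c1,u1,c2,u2):
    d1,d2=ray(c1,u1)[0],ray(c2,u2)[0]
    d1/=np.linalg.norm(d1);d2/=np.linalg.norm(d2)
    t=np.linalg.lstsq(np.c_[d1,-d2],c2["e"]-c1["e"],rcond=None)[0]
    a,b=c1["e"]+t[0]*d1,c2["e"]+t[1]*d2
    return (a+b)/2,np.linalg.norm(a-b)
def crop(c,x,y,w,h,k): return cv2.resize(c["pixels"][y:y+h,x:x+w,::-1],None,fx=k,fy=k,interpolation=cv2.INTER_CUBIC)
E
python3 - <<'E'
from h import *
t,s=cam("top"),cam("side")
a=np.hstack([crop(t,385,210,80,60,5),crop(t,250,130,80,60,5)]);b=np.hstack([crop(s,310,180,80,60,5),crop(s,195,220,80,60,5)])
b2=crop(s,195,220,80,80,3.75)
cv2.imwrite("pics/c1.png",np.vstack([a,b]))
E
```

```text
(no output)
```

View pics/c1.png

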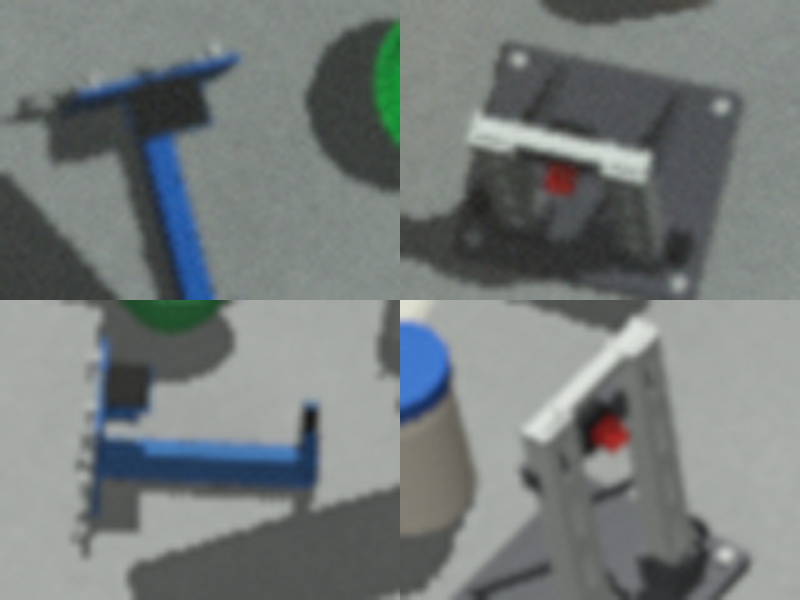

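The crops show the bracket (thumb pad dark, plate edge at top px ~(400..433, 230..221), arm going down to (425,275)) and the aluminium rack with its red catch on the robot's side (top px (362,166)). Both are what I want.

Run:
```python
from h import *
t,s=cam("top"),cam("side")
hsv=cv2.cvtColor(t["pixels"],cv2.COLOR_RGB2HSV)
m=cv2.inRange(hsv,(100,120,60),(125,255,255)); 
m[:, :380]=0;m[:,445:]=0;m[:210]=0;m[290:]=0
ys,xs=np.nonzero(m);print("blue",xs.min(),xs.max(),ys.min(),ys.max())
# arm rows 240..264
pts=[(xs[ys==y].mean()+0,y) for y in range(240,264)]
A=onz(t,pts,0.028);vx,vy,x0,y0=cv2.fitLine(A[:,:2].astype(np.float32),cv2.DIST_L2,0,.01,.01)[:,0]
print("arm line",x0,y0,np.degrees(np.arctan2(vy,vx)))
e=onz(t,[(385+75/5,210+98/5),(385+238/5,210+58/5)],.084);print("plate ends",e,np.linalg.norm(e[0]-e[1]),np.degrees(np.arctan2(*(e[0]-e[1])[[1,0]])))
print("pad",onz(t,(385+172/5,210+107/5),.084))
# rack top: front/rear edge ends
g=onz(t,[(250+472/5,130+140/5),(250+648/5,130+178/5)],.223);print("rack ends top",g,np.linalg.norm(g[0]-g[1]),g.mean(0),np.degrees(np.arctan2(*(g[0]-g[1])[[1,0]])))
g=onz(t,[(250+475/5,130+118/5),(250+652/5,130+153/5)],.223);print("rear",g.mean(0))
# side: top caps front corner ends  
g2=onz(s,[(195+(523-400)/5,220+(430-300)/5),(195+(632-400)/5,220+(327-300)/5)],.223);print("side rack",g2,np.linalg.norm(g2[0]-g2[1]))
b=onz(t,[(250+502/5,130+42/5),(250+742/5,130+95/5),(250+690/5,130+297/5)],.01);print("base",b)
```

```text
blue 401 433 221 277
arm line 0.4468794 -0.29399887 14.444443
plate ends [[ 0.50604338 -0.22771156  0.084     ]
 [ 0.5308899  -0.32555002  0.084     ]] 0.10094410800986645 104.24929467997676
pad [[ 0.50110869 -0.28553875  0.084     ]]
rack ends top [[ 0.68550376 -0.0570622   0.223     ]
 [ 0.66480364 -0.15448759  0.223     ]] 0.09960020594305913 [ 0.6751537 -0.1057749  0.223    ] 78.00466106650664
rear [ 0.6885692  -0.10776175  0.223     ]
side rack [[0.6961343  0.16840938 0.223     ]
 [0.67427299 0.0782709  0.223     ]] 0.09275161681889423
base [[ 0.80664419 -0.08376301  0.01      ]
 [ 0.77361323 -0.23556834  0.01      ]
 [ 0.64296191 -0.20134205  0.01      ]]
```

Run:
```python
from h import *
t,s=cam("top"),cam("side")
f=lambda L:[(250+(x-400)/5,130+y/5) for x,y in L]
g=onz(t,f([(472,140),(648,178)]),.223);print("top front",g,np.linalg.norm(g[0]-g[1]),g.mean(0),np.degrees(np.arctan2(*(g[0]-g[1])[[1,0]])))
g=onz(t,f([(475,118),(652,153)]),.223);print("rear",g.mean(0),np.degrees(np.arctan2(*(g[0]-g[1])[[1,0]])))
b=onz(t,f([(502,42),(742,95),(690,297)]),.01);print("base",b,np.linalg.norm(np.diff(b,axis=0),axis=1),[np.degrees(np.arctan2(*(b[i]-b[1])[[1,0]])) for i in (0,2)])
```

```text
top front [[0.6841012  0.16457698 0.223     ]
 [0.66297022 0.06666405 0.223     ]] 0.10016716166184177 [0.67353571 0.11562051 0.223     ] 77.82155228599235
rear [0.6869407  0.11392126 0.223     ] 78.81567620163028
base [[0.80500456 0.16946787 0.01      ]
 [0.7711578  0.01717474 0.01      ]
 [0.64088607 0.04850861 0.01      ]] [0.15600897 0.13398706] [np.float64(77.46981439789803), np.float64(166.47572234479193)]
```

drive_tool --rows '[{"x": -0.261,"y": 0.222,"z": 0.02,"spin": 0.187,"fingers": 1},{"x": -0.261,"y": 0.222,"z": 0.02,"spin": 0.187,"fingers": 1},{"x": -0.261,"y": 0.222,"z": 0.02,"spin": 0.187,"fingers": 1},{"x": -0.261,"y": 0.222,"z": 0.02,"spin": 0.187,"fingers": 1},{"x": -0.261,"y": 0.222,"z": 0.02,"spin": 0.187,"fingers": 1},{"x": -0.261,"y": 0.222,"z": 0.02,"spin": 0.187,"fingers": 1},{"x": -0.261,"y": 0.222,"z": 0.02,"spin": 0.187,"fingers": 1},{"x": -0.261,"y": 0.222,"z": 0.02,"spin": 0.187,"fingers": 1}]'

```text
time_s: 1.45
tcp_pos: [0.4282, -0.3002, 0.2258]
eef_rot: [-180.0, 0.0, -165.7]
contact_force: [0.3, -0.2, -0.9]
gripper_width: 0.0877
gripper_force: 0.0
```

```bash
cat >> h.py <<'E'
def go(x,y,z,yaw):
    s=sensors.get_state();M=R.from_euler("xyz",s["eef_rot"],degrees=True).as_matrix()
    sp=(s["eef_rot"][2]-yaw+180)%360-180
    print("shift",np.round(M.T@(np.array([x,y,z])-s["tcp_pos"]),4),"spin",round(np.radians(sp),4))
def st():
    s=sensors.get_state();print("t",round(s["time_s"],2),"tcp",np.round(s["tcp_pos"],4),"rot",np.round(s["eef_rot"],2),"F",np.round(s["contact_force"],2),"M",np.round(s["moment"],2),"w",round(s["gripper_width"],4),"gf",round(s["gripper_force"],1),"j",np.round(s["joints"],0))
E
python3 - <<'E'
from h import *
st(); c=cam("wrist"); cv2.imwrite("pics/w1.png",c["pixels"][:,:,::-1])
hsv=cv2.cvtColor(c["pixels"],cv2.COLOR_RGB2HSV)
m=cv2.inRange(hsv,(100,120,60),(125,255,255));cv2.imwrite("pics/m1.png",m)
P=lambda x,y,z:np.array([.52,-.276,0])+R.from_euler("z",14.3,degrees=True).apply([x,y,z])
print(px(c,[P(-95,0,28)*0+P(-.095,0,.028),P(0,.05,.084),P(0,-.05,.084),P(-.02,0,.084),P(-.05,.009,.028),P(-.05,-.009,.028),P(-.14,.009,.028),P(-.14,-.009,.028)]).round(1))
E
```

```text
t 1.45 tcp [ 0.4282 -0.3002  0.2258] rot [-1.7998e+02  1.0000e-02 -1.6565e+02] F [ 0.35 -0.22 -0.89] M [-0.05  0.02 -0.02] w 0.0877 gf 0.0 j [-14.   7. -20.   0. -63. -62.]
[[326.7 224.3]
 [381.3 338.4]
 [271.9 338.2]
 [326.7 318.3]
 [335.3 267.1]
 [317.9 267. ]
 [336.1 178.7]
 [317.5 178.7]]
```

View pics/w1.png

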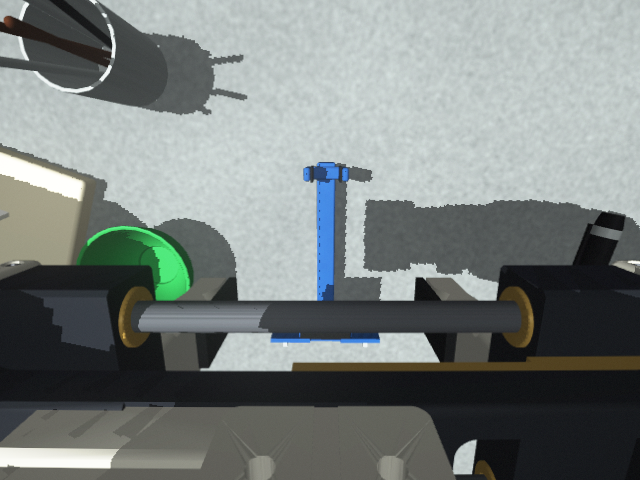

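The wrist view shows the bracket's arm at columns 317–335, fork at (327,173) and plate edge at row 339, columns 271–380: within 1 px of my prediction. Descend and pinch.

drive_tool --rows '[{"z": 0.06,"fingers": 1},{"z": 0.12,"fingers": 1},{"z": 0.17,"fingers": 1},{"z": 0.19,"fingers": 1},{"z": 0.203,"fingers": 1},{"z": 0.203,"fingers": 1}]'

```text
invalid input
```

drive_tool --rows '[{"z": 0.0,"fingers": -1},{"z": 0.0,"fingers": -1},{"z": 0.0,"fingers": -1},{"z": 0.0,"fingers": -1},{"z": 0.0,"fingers": -1},{"z": 0.0,"fingers": -1},{"z": 0.0,"fingers": -1},{"z": 0.0,"fingers": -1}]' --newtons 45

```text
invalid input
```

drive_tool --rows '[{"x": 0,"y": 0,"z": 0.06,"spin": 0,"fingers": 1},{"x": 0,"y": 0,"z": 0.12,"spin": 0,"fingers": 1},{"x": 0,"y": 0,"z": 0.17,"spin": 0,"fingers": 1},{"x": 0,"y": 0,"z": 0.19,"spin": 0,"fingers": 1},{"x": 0,"y": 0,"z": 0.203,"spin": 0,"fingers": 1},{"x": 0,"y": 0,"z": 0.203,"spin": 0,"fingers": 1}]'

```text
time_s: 2.25
tcp_pos: [0.4276, -0.3006, 0.0221]
eef_rot: [180.0, -0.1, -165.7]
contact_force: [0.1, -0.3, 0.9]
gripper_width: 0.0877
gripper_force: 0.0
```

drive_tool --rows '[{"x": 0,"y": 0,"z": 0,"spin": 0,"fingers": -1},{"x": 0,"y": 0,"z": 0,"spin": 0,"fingers": -1},{"x": 0,"y": 0,"z": 0,"spin": 0,"fingers": -1},{"x": 0,"y": 0,"z": 0,"spin": 0,"fingers": -1},{"x": 0,"y": 0,"z": 0,"spin": 0,"fingers": -1},{"x": 0,"y": 0,"z": 0,"spin": 0,"fingers": -1},{"x": 0,"y": 0,"z": 0,"spin": 0,"fingers": -1},{"x": 0,"y": 0,"z": 0,"spin": 0,"fingers": -1}]' --newtons 45

```text
time_s: 3.25
tcp_pos: [0.4281, -0.3001, 0.0225]
eef_rot: [-180.0, -0.0, -165.7]
contact_force: [-0.4, -1.6, -0.3]
gripper_width: 0.0179
gripper_force: 45.0
```

drive_tool --rows '[{"x": 0,"y": 0,"z": -0.02,"spin": 0,"fingers": -1},{"x": 0,"y": 0,"z": -0.06,"spin": 0,"fingers": -1},{"x": 0,"y": 0,"z": -0.12,"spin": 0,"fingers": -1},{"x": 0,"y": 0,"z": -0.18,"spin": 0,"fingers": -1},{"x": 0,"y": 0,"z": -0.18,"spin": 0,"fingers": -1}]'

```text
time_s: 3.88
tcp_pos: [0.4303, -0.3009, 0.2072]
eef_rot: [-179.7, 0.4, -165.7]
contact_force: [0.8, 0.4, -3.8]
gripper_width: 0.0179
gripper_force: 45.0
```

Run:
```python
from h import *
st()
d=R.from_euler("z",-12.3,degrees=True).apply([-.175,0,0]); go(.674+d[0],.1155+d[1],.205,167.7)
```

```text
t 3.88 tcp [ 0.4303 -0.3009  0.2072] rot [-179.73    0.41 -165.66] F [ 0.81  0.36 -3.81] M [0.01 0.12 0.09] w 0.0179 gf 45.0 j [-14.   8. -22.   0. -60. -62.]
shift [-0.1828  0.4215  0.0015] spin 0.465
```

Run:
```python
from h import *
t,s=cam("top"),cam("side")
for c,n in((t,"top"),(s,"side")):
    hsv=cv2.cvtColor(c["pixels"],cv2.COLOR_RGB2HSV)
    m=cv2.inRange(hsv,(135,100,60),(160,255,255));ys,xs=np.nonzero(m);m=np.c_[xs,ys]
    print(n,xs.min(),xs.max(),ys.min(),ys.max(), "topmost",m[ys.argmin()],"leftmost",m[xs.argmin()])
    if n=="side": print("upright top at z=.223 ->",onz(c,[m[ys.argmin()],(385,282)],.223))
a=np.hstack([crop(t,230,260,90,75,4.4),crop(s,315,255,90,75,4.4)]);cv2.imwrite("pics/p.png",a)
print(onz(t,[(245,275),(298,275),(298,320),(245,320)],.01))
```

```text
top 245 297 274 321 topmost [251 274] leftmost [245 313]
side 326 386 270 357 topmost [381 270] leftmost [326 341]
upright top at z=.223 -> [[0.26885885 0.11519173 0.223     ]
 [0.25109881 0.15004262 0.223     ]]
[[0.37226537 0.23904163 0.01      ]
 [0.37370266 0.07629444 0.01      ]
 [0.2367887  0.07469174 0.01      ]
 [0.23509419 0.23618885 0.01      ]]
```

View pics/p.png

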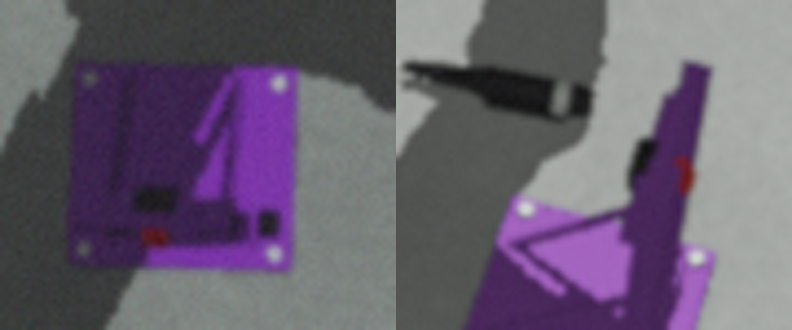

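The purple decoy (uprights at about x 0.26, y 0.1–0.2) is clear of the path. Move to the standoff in front of the grey rack.

drive_tool --rows '[{"x": -0.02,"y": 0.05,"z": 0,"spin": 0.05,"fingers": -1},{"x": -0.04,"y": 0.1,"z": 0,"spin": 0.12,"fingers": -1},{"x": -0.065,"y": 0.15,"z": 0,"spin": 0.19,"fingers": -1},{"x": -0.09,"y": 0.205,"z": 0,"spin": 0.26,"fingers": -1},{"x": -0.11,"y": 0.26,"z": 0,"spin": 0.33,"fingers": -1},{"x": -0.135,"y": 0.315,"z": 0,"spin": 0.4,"fingers": -1},{"x": -0.16,"y": 0.365,"z": 0,"spin": 0.45,"fingers": -1},{"x": -0.175,"y": 0.405,"z": 0,"spin": 0.465,"fingers": -1},{"x": -0.183,"y": 0.421,"z": 0,"spin": 0.465,"fingers": -1},{"x": -0.183,"y": 0.421,"z": 0,"spin": 0.465,"fingers": -1}]'

```text
time_s: 5.22
tcp_pos: [0.5005, 0.1534, 0.2004]
eef_rot: [-179.8, -0.2, 167.8]
contact_force: [-0.5, -0.9, -4.0]
gripper_width: 0.018
gripper_force: 45.0
```

Run:
```python
from h import *
st()
w,s,t=cam("wrist"),cam("side"),cam("top")
a=np.vstack([np.hstack([cv2.resize(w["pixels"][:,:,::-1],(400,300)),crop(t,250,130,80,60,5)]),np.hstack([crop(s,195,220,80,60,5),crop(s,215,240,80,60,5)])])
cv2.imwrite("pics/a2.png",a)
```

```text
t 5.22 tcp [0.5005 0.1534 0.2004] rot [-1.7984e+02 -1.7000e-01  1.6775e+02] F [-0.47 -0.86 -3.97] M [-0.16  0.12  0.06] w 0.018 gf 45.0 j [  39.    8.  -22.   -0.  -60. -141.]
```

View pics/a2.png

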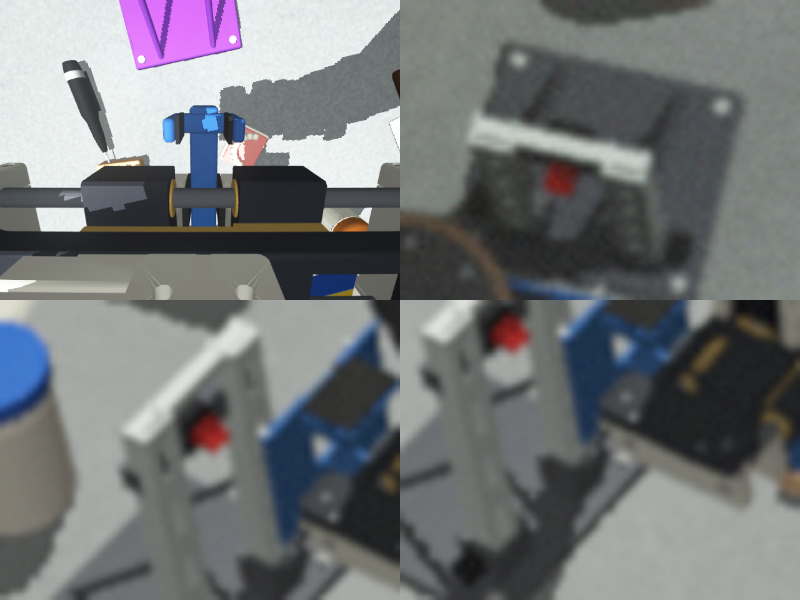

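The bracket is gripped level, fork centred at wrist px (204,125); the rack's cap bar shows in top crop and side crop with its red catch clear. Now measure caps in both views for lateral position and height.

Run:
```python
from h import *
t,s=cam("top"),cam("side")
def corners(c,x,y,w,h,th):
    p=c["pixels"][y:y+h,x:x+w]; k=4
    g=cv2.resize(p.min(2),None,fx=k,fy=k,interpolation=cv2.INTER_CUBIC)
    m=(g>th).astype(np.uint8); n,l,stt,ce=cv2.connectedComponentsWithStats(m)
    out=[]
    for i in np.argsort(-stt[1:,4])[:3]+1:
        pts=np.argwhere(l==i)[:,::-1].astype(np.float32)
        b=(cv2.boxPoints(cv2.minAreaRect(pts))+.5)/k-.5+[x,y]; cc=(ce[i]+.5)/k-.5+[x,y]
        print(" area",stt[i,4]/k/k,"c",cc.round(2),"box",b.round(1).tolist()); out.append((cc,b))
    return out
for th in (175,195):
    print("top",th);T=corners(t,262,145,42,25,th); print("side",th);S=corners(s,215,220,36,32,th)
P=lambda x,y,z:sensors.get_state()["tcp_pos"]+R.from_euler("z",-12.25,degrees=True).apply([x+.095,y,z-.0225])
print("pred side: plate corner +y top/bot, -y top, pad",px(s,[P(0,.05,.084),P(0,.05,0),P(0,-.05,.084),P(-.02,0,.084)]).round(1).tolist())
print("pred top",px(t,[P(0,.05,.084),P(0,-.05,.084)]).round(1).tolist())
Q=lambda x,y,z:np.array([.674,.1155,0])+R.from_euler("z",-12.3,degrees=True).apply([x,y,z])
L=[Q(0,.05,.223),Q(0,-.05,.223),Q(.012,.05,.223),Q(.012,-.05,.223)]
print("rack pred top",px(t,L).round(1).tolist(),"side",px(s,L).round(1).tolist())
```

```text
top 175
 area 87.375 c [281.21 158.33] box [[263.9, 156.8], [264.6, 153.2], [298.9, 160.6], [298.1, 164.1]]
side 175
 area 149.875 c [232.09 235.15] box [[217.9, 244.6], [242.3, 221.2], [246.6, 225.6], [222.1, 249.0]]
top 195
 area 4.875 c [291.88 160.65] box [[289.9, 161.4], [289.9, 159.9], [294.4, 159.9], [294.4, 161.4]]
 area 4.1875 c [274.93 156.79] box [[272.1, 156.8], [272.2, 155.8], [278.2, 156.8], [278.1, 157.8]]
 area 1.75 c [288.07 159.59] box [[286.6, 159.4], [289.4, 159.4], [289.4, 159.9], [286.6, 159.9]]
side 195
 area 102.3125 c [232.59 234.76] box [[218.9, 244.6], [242.4, 222.5], [245.7, 226.0], [222.3, 248.2]]
pred side: plate corner +y top/bot, -y top, pad [[247.4, 246.7], [251.0, 268.0], [269.8, 223.1], [265.2, 237.4]]
pred top [[256.2, 182.9], [292.5, 190.8]]
rack pred top [[264.5, 157.8], [299.6, 165.5], [265.5, 153.7], [300.6, 161.3]] side [[224.2, 245.9], [246.7, 223.5], [220.6, 244.3], [243.3, 222.0]]
```

Run:
```python
from h import *
t,s=cam("top"),cam("side")
for a,b,n in [((281.3,158.5),(232.2,235.1),"mid"),((264.25,155),(220,246.8),"+y end"),((298.5,162.35),(244.45,223.4),"-y end")]:
    print(n,tri(t,a,s,b))
# plate edges
for c,n,box in((t,"top",(240,172,80,30)),(s,"side",(235,215,50,70))):
    x,y,w,h=box;p=cv2.resize(c["pixels"][y:y+h,x:x+w],None,fx=4,fy=4,interpolation=cv2.INTER_CUBIC)
    m=cv2.inRange(cv2.cvtColor(p,cv2.COLOR_RGB2HSV),(100,110,50),(125,255,255))
    q=np.argwhere(m>0)[:,::-1]; q2=(q+.5)/4-.5+[x,y]
    for nm,i in(("L",q[:,0].argmin()),("R",q[:,0].argmax()),("T",q[:,1].argmin()),("B",q[:,1].argmax())):print(n,nm,q2[i])
a=np.hstack([crop(t,240,145,80,60,5),crop(s,210,215,80,60,5)]);cv2.imwrite("pics/a3.png",a)
for pt in ((264.25,155),):pass
```

```text
mid (array([0.68387837, 0.11792687, 0.21959235]), np.float64(0.0001730355614422246))
+y end (array([0.69551439, 0.16623752, 0.21748536]), np.float64(0.002722857451615004))
-y end (array([0.67046197, 0.06936016, 0.22413775]), np.float64(0.0028818067961595886))
top L [272.125 185.625]
top R [292.375 190.625]
top T [272.375 185.375]
top B [283.625 193.125]
side L [247.125 247.125]
side R [271.875 237.125]
side T [268.625 224.375]
side B [250.875 266.375]
```

View pics/a3.png

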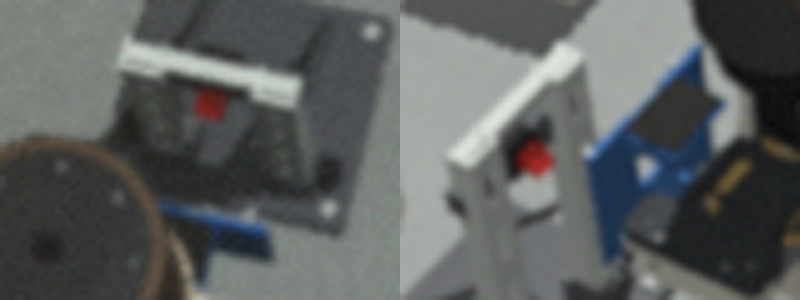

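Plate corner: side (247.1,247.1), top (292.4,190.6), both within 0.3 px of the kinematic prediction, so cameras and arm agree. Cross-check the rack's middle line with the catch and base screws.

Run:
```python
from h import *
t,s=cam("top"),cam("side")
def red(c,x,y,w,h):
    p=cv2.cvtColor(c["pixels"][y:y+h,x:x+w],cv2.COLOR_RGB2HSV);sat=p[:,:,1].astype(float)
    m=((p[:,:,0]<8)|(p[:,:,0]>172))&(sat>90); q=np.argwhere(m)[:,::-1]
    w_=sat[m]; return (q*w_[:,None]).sum(0)/w_.sum()+[x,y], q.min(0)+[x,y],q.max(0)+[x,y]
rt,rs=red(t,265,150,35,30),red(s,222,225,30,30); print(rt,rs,tri(t,rt[0],s,rs[0]))
def screws(c,x,y,w,h):
    p=cv2.resize(c["pixels"][y:y+h,x:x+w].min(2),None,fx=6,fy=6,interpolation=cv2.INTER_CUBIC)
    n,l,S,C=cv2.connectedComponentsWithStats((p>130).astype(np.uint8))
    return [((C[i]+.5)/6-.5+[x,y]).round(2) for i in range(1,n) if 1<S[i,4]/36<8]
for b in((270,138,8,8),(310,147,8,8),(301,182,9,9)):print(screws(t,*b))
A=[screws(t,*b) for b in((270,138,8,8),(310,147,8,8),(301,182,9,9))]
X=R.from_euler("z",-12.3,degrees=True).as_matrix()
pts={"red":onz(t,rt[0],.178)[0]}
if A[0] and A[1]:
    g=onz(t,[A[0][0],A[1][0]],.012);pts["screws"]=g.mean(0);print(g,np.degrees(np.arctan2(*(g[0]-g[1])[[1,0]])))
pts["bar"]=onz(t,(281.35,158.5),.221)[0]
for k,v in pts.items(): print(k,v,"rack-frame xy about (.674,.1155):",(X.T@(v-[.674,.1155,0]))[:2].round(4))
```

```text
(array([281.62778793, 165.31882998]), array([279, 162]), array([285, 168])) (array([236.2182121, 245.9716824]), array([233, 242]), array([240, 249])) (array([0.6754226 , 0.119901  , 0.18040402]), np.float64(0.0022845657576422117))
[array([273.3 , 141.44])]
[array([313.87, 150.79])]
[array([305.26, 186.3 ])]
[[0.79447191 0.15987544 0.012     ]
 [0.76466832 0.03136741 0.012     ]] 76.94279461741814
red [0.67490487 0.11972776 0.178     ] rack-frame xy about (.674,.1155): [-0.      0.0043]
screws [0.77957012 0.09562142 0.012     ] rack-frame xy about (.674,.1155): [0.1074 0.0031]
bar [0.68341883 0.11765483 0.221     ] rack-frame xy about (.674,.1155): [0.0087 0.0041]
```

```bash
cat >> h.py <<'E'
X=R.from_euler("z",-12.6,degrees=True).as_matrix(); O=np.array([.678,.1187,0])
def brk(): # bracket origin in estimated rack frame
    s=sensors.get_state();M=R.from_euler("xyz",s["eef_rot"],degrees=True).as_matrix()
    p=s["tcp_pos"]+M@[-.095,0,.0225]; print("bracket in rack",(X.T@(p-O)).round(4))
def tgt(x,y,z): # bracket origin target in rack frame
    p=O+X@np.array([x-.095,y,z+.0225]); go(*p,167.4)
E
python3 - <<'E'
from h import *
t=cam("top");g=onz(t,[(313.87,150.79),(305.26,186.3)],.012);print(np.degrees(np.arctan2(*(g[0]-g[1])[[1,0]])))
brk(); tgt(-.02,0,.127); tgt(-.02,0,.17)
E
```

```text
-12.68164238133841
bracket in rack [-0.0848 -0.0049  0.1803]
shift [-0.0648  0.0051  0.0533] spin 0.0041
shift [-0.0648  0.0051  0.0103] spin 0.0041
```

drive_tool --rows '[{"x": 0,"y": 0.003,"z": 0.02,"spin": 0.006,"fingers": -1},{"x": -0.015,"y": 0.005,"z": 0.04,"spin": 0.006,"fingers": -1},{"x": -0.035,"y": 0.005,"z": 0.053,"spin": 0.006,"fingers": -1},{"x": -0.055,"y": 0.005,"z": 0.053,"spin": 0.006,"fingers": -1},{"x": -0.065,"y": 0.005,"z": 0.053,"spin": 0.006,"fingers": -1},{"x": -0.065,"y": 0.005,"z": 0.053,"spin": 0.006,"fingers": -1},{"x": -0.065,"y": 0.005,"z": 0.053,"spin": 0.006,"fingers": -1},{"x": -0.065,"y": 0.005,"z": 0.053,"spin": 0.006,"fingers": -1}]'

```text
time_s: 6.72
tcp_pos: [0.5655, 0.1443, 0.1499]
eef_rot: [180.0, 0.0, 167.3]
contact_force: [-0.3, 0.4, -3.7]
gripper_width: 0.0177
gripper_force: 45.0
```

Run:
```python
from h import *
st();brk(); tgt(-.02,0,.127)
t,s=cam("top"),cam("side")
a=np.vstack([np.hstack([crop(s,205,210,80,60,5),crop(t,250,140,80,60,5)])]);cv2.imwrite("pics/a4.png",a)
```

```text
t 6.72 tcp [0.5655 0.1443 0.1499] rot [1.7998e+02 1.0000e-02 1.6735e+02] F [-0.31  0.43 -3.72] M [-0.01  0.09 -0.01] w 0.0177 gf 45.0 j [  33.   17.  -19.   -0.  -55. -136.]
bracket in rack [-0.0204  0.0003  0.1274]
shift [-0.0004 -0.0004  0.0004] spin -0.0009
```

View pics/a4.png

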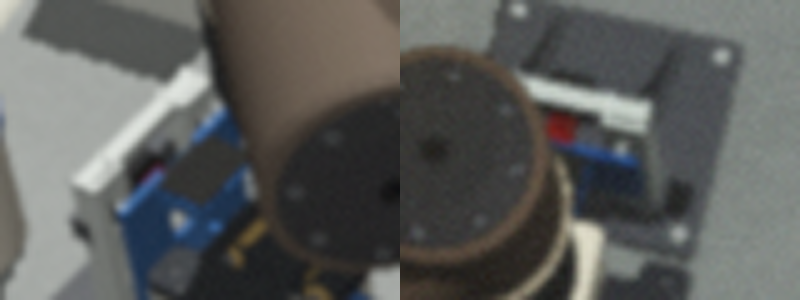

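The plate stands square before the uprights, its corner (side crop (120,210)) just in front of the near upright, the catch visible at top crop (562,127). Now feel in.

drive_tool --rows '[{"x": -0.004,"y": 0,"z": 0,"spin": 0,"fingers": -1},{"x": -0.007,"y": 0,"z": 0,"spin": 0,"fingers": -1},{"x": -0.009,"y": 0,"z": 0,"spin": 0,"fingers": -1},{"x": -0.011,"y": 0,"z": 0,"spin": 0,"fingers": -1},{"x": -0.012,"y": 0,"z": 0,"spin": 0,"fingers": -1},{"x": -0.013,"y": 0,"z": 0,"spin": 0,"fingers": -1},{"x": -0.013,"y": 0,"z": 0,"spin": 0,"fingers": -1}]'

```text
time_s: 7.7
tcp_pos: [0.5783, 0.1412, 0.1494]
eef_rot: [-180.0, -0.0, 167.3]
contact_force: [-1.8, 0.0, -3.3]
gripper_width: 0.0176
gripper_force: 45.0
```

drive_tool --rows '[{"x": -0.001,"y": 0,"z": 0,"spin": 0,"fingers": -1},{"x": -0.002,"y": 0,"z": 0,"spin": 0,"fingers": -1},{"x": -0.003,"y": 0,"z": 0,"spin": 0,"fingers": -1},{"x": -0.003,"y": 0,"z": 0,"spin": 0,"fingers": -1}]'

```text
time_s: 8.2
tcp_pos: [0.5785, 0.1405, 0.1484]
eef_rot: [-179.9, -0.3, 167.3]
contact_force: [-12.4, 4.6, -1.6]
gripper_width: 0.0181
gripper_force: 45.0
```

Run:
```python
from h import *
st();brk()
```

```text
t 8.2 tcp [0.5785 0.1405 0.1484] rot [-179.89   -0.31  167.3 ] F [-12.35   4.56  -1.6 ] M [ 1.31  4.14 -0.06] w 0.0181 gf 45.0 j [  32.   18.  -17.   -0.  -56. -135.]
bracket in rack [-0.007  -0.0006  0.1254]
```

drive_tool --rows '[{"x": 0.005,"y": 0,"z": 0,"spin": 0,"fingers": -1},{"x": 0.005,"y": 0,"z": -0.006,"spin": 0,"fingers": -1},{"x": 0.005,"y": 0,"z": -0.007,"spin": 0,"fingers": -1},{"x": 0.003,"y": 0,"z": -0.007,"spin": 0,"fingers": -1},{"x": 0.001,"y": 0,"z": -0.007,"spin": 0,"fingers": -1},{"x": 0,"y": 0,"z": -0.007,"spin": 0,"fingers": -1},{"x": 0,"y": 0,"z": -0.007,"spin": 0,"fingers": -1}]'

```text
time_s: 9.07
tcp_pos: [0.5781, 0.1407, 0.1544]
eef_rot: [-179.9, -0.4, 167.3]
contact_force: [-12.4, 5.9, -7.7]
gripper_width: 0.0178
gripper_force: 45.0
```

Run:
```python
from h import *
st();brk()
```

```text
t 9.07 tcp [0.5781 0.1407 0.1544] rot [-179.89   -0.39  167.27] F [-12.44   5.87  -7.7 ] M [ 2.07  4.33 -0.06] w 0.0178 gf 45.0 j [  32.   18.  -16.   -0.  -56. -135.]
bracket in rack [-0.0075 -0.0006  0.1312]
```

drive_tool --rows '[{"x": 0.005,"y": 0,"z": 0,"spin": 0,"fingers": -1},{"x": 0.006,"y": 0,"z": 0.006,"spin": 0,"fingers": -1},{"x": 0.006,"y": 0,"z": 0.012,"spin": 0,"fingers": -1},{"x": 0.006,"y": 0,"z": 0.012,"spin": 0,"fingers": -1},{"x": 0.004,"y": 0,"z": 0.012,"spin": 0,"fingers": -1},{"x": 0.002,"y": 0,"z": 0.012,"spin": 0,"fingers": -1},{"x": 0,"y": 0,"z": 0.012,"spin": 0,"fingers": -1},{"x": 0,"y": 0,"z": 0.012,"spin": 0,"fingers": -1}]'

```text
time_s: 10.07
tcp_pos: [0.579, 0.1408, 0.1435]
eef_rot: [-179.9, -0.3, 167.3]
contact_force: [-9.9, 5.6, -0.5]
gripper_width: 0.0175
gripper_force: 45.0
```

Run:
```python
from h import *
st();brk()
```

```text
t 10.07 tcp [0.579  0.1408 0.1435] rot [-179.93   -0.28  167.29] F [-9.94  5.57 -0.53] M [ 1.65  3.58 -0.02] w 0.0175 gf 45.0 j [  32.   18.  -17.   -0.  -55. -135.]
bracket in rack [-0.0066 -0.0003  0.1206]
```

drive_tool --rows '[{"x": 0.005,"y": 0,"z": 0,"spin": 0,"fingers": -1},{"x": 0.006,"y": 0,"z": -0.008,"spin": 0,"fingers": -1},{"x": 0.006,"y": 0,"z": -0.016,"spin": 0,"fingers": -1},{"x": 0.006,"y": 0,"z": -0.016,"spin": 0,"fingers": -1},{"x": 0.004,"y": 0,"z": -0.016,"spin": 0,"fingers": -1},{"x": 0.002,"y": 0,"z": -0.016,"spin": 0,"fingers": -1},{"x": 0,"y": 0,"z": -0.016,"spin": 0,"fingers": -1},{"x": 0,"y": 0,"z": -0.016,"spin": 0,"fingers": -1}]'

```text
time_s: 11.08
tcp_pos: [0.5771, 0.1407, 0.1577]
eef_rot: [-179.8, -0.5, 167.3]
contact_force: [-14.2, 6.8, -9.4]
gripper_width: 0.0173
gripper_force: 45.0
```

Run:
```python
from h import *
st();brk()
t,s=cam("top"),cam("side")
a=np.hstack([crop(s,210,215,60,60,6.6),crop(t,270,140,60,60,6.6)]);cv2.imwrite("pics/a5.png",a)
P=lambda x,y,z:sensors.get_state()["tcp_pos"]+R.from_euler("z",-12.6,degrees=True).apply([x+.095,y,z-.0225])
print("side",px(s,[P(0,.05,.084),P(0,-.05,.084)]).round(1).tolist(),"top",px(t,[P(0,.05,.084),P(0,-.05,.084)]).round(1).tolist())
```

```text
t 11.07 tcp [0.5771 0.1407 0.1577] rot [-179.85   -0.49  167.26] F [-14.21   6.83  -9.36] M [ 2.35  4.74 -0.07] w 0.0173 gf 45.0 j [  32.   17.  -16.   -0.  -57. -135.]
bracket in rack [-0.0084 -0.0009  0.1344]
side [[225.0, 248.4], [247.6, 225.9]] top [[263.0, 159.5], [298.0, 167.3]]
```

View pics/a5.png

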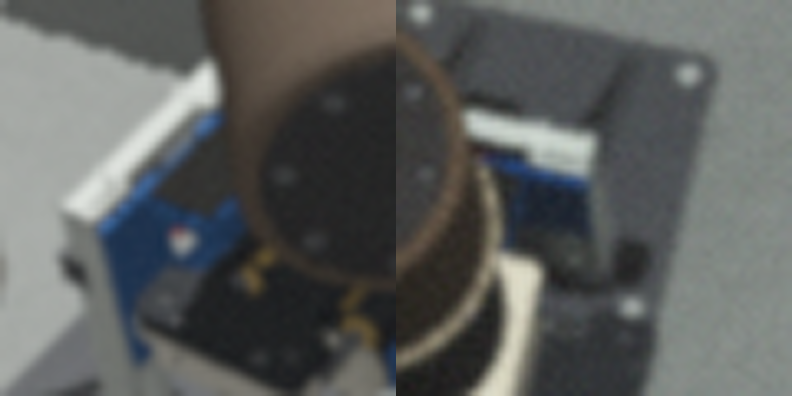

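The crops show plate corner (side (100,220)) practically touching the uprights' front, so it may already be in the slots rather than butting. Test: back off 6 mm and shift sideways; in the slots it will be held.

drive_tool --rows '[{"x": 0.005,"y": 0,"z": 0,"spin": 0,"fingers": -1},{"x": 0.006,"y": 0,"z": 0.005,"spin": 0,"fingers": -1},{"x": 0.006,"y": 0,"z": 0.01,"spin": 0,"fingers": -1},{"x": 0.006,"y": 0.002,"z": 0.01,"spin": 0,"fingers": -1},{"x": 0.006,"y": 0.004,"z": 0.01,"spin": 0,"fingers": -1},{"x": 0.006,"y": 0.005,"z": 0.01,"spin": 0,"fingers": -1},{"x": 0.006,"y": 0.005,"z": 0.01,"spin": 0,"fingers": -1}]'

```text
time_s: 12.05
tcp_pos: [0.5768, 0.1456, 0.1508]
eef_rot: [-179.9, -0.0, 167.2]
contact_force: [-0.1, -6.3, -0.8]
gripper_width: 0.0177
gripper_force: 45.3
```

Run:
```python
from h import *
st();brk()
```

```text
t 12.05 tcp [0.5768 0.1456 0.1508] rot [-1.7991e+02 -1.0000e-02  1.6725e+02] F [-0.05 -6.26 -0.82] M [-2.42 -0.29 -0.71] w 0.0177 gf 45.3 j [  33.   18.  -17.    0.  -56. -136.]
bracket in rack [-0.0097  0.0038  0.1283]
```

drive_tool --rows '[{"x": 0,"y": -0.003,"z": 0,"spin": 0,"fingers": -1},{"x": 0,"y": -0.006,"z": 0,"spin": 0,"fingers": -1},{"x": 0,"y": -0.008,"z": 0,"spin": 0,"fingers": -1},{"x": 0,"y": -0.009,"z": 0,"spin": 0,"fingers": -1},{"x": 0,"y": -0.009,"z": 0,"spin": 0,"fingers": -1}]'

```text
time_s: 12.68
tcp_pos: [0.5754, 0.1388, 0.1509]
eef_rot: [179.9, 0.1, 167.4]
contact_force: [1.8, 3.9, -0.4]
gripper_width: 0.0171
gripper_force: 45.1
```

Run:
```python
from h import *
st();brk()
```

```text
t 12.68 tcp [0.5754 0.1388 0.1509] rot [1.7992e+02 7.0000e-02 1.6738e+02] F [ 1.81  3.89 -0.39] M [ 1.47 -0.56  0.4 ] w 0.0171 gf 45.1 j [  32.   17.  -17.   -0.  -55. -135.]
bracket in rack [-0.0095 -0.0028  0.1285]
```

Held on both sides, about ±2.5 mm: the claws are in the slots. Centre, push in gently and lower.

drive_tool --rows '[{"x": 0,"y": 0.003,"z": 0,"spin": 0,"fingers": -1},{"x": 0,"y": 0.0045,"z": 0,"spin": 0,"fingers": -1},{"x": -0.002,"y": 0.0045,"z": 0,"spin": 0,"fingers": -1},{"x": -0.004,"y": 0.0045,"z": 0,"spin": 0,"fingers": -1},{"x": -0.004,"y": 0.0045,"z": 0,"spin": 0,"fingers": -1}]'

```text
time_s: 13.3
tcp_pos: [0.5784, 0.1412, 0.1494]
eef_rot: [-179.9, -0.2, 167.3]
contact_force: [-5.7, 1.2, -2.7]
gripper_width: 0.0178
gripper_force: 45.0
```

Run:
```python
from h import *
st();brk()
```

```text
t 13.3 tcp [0.5784 0.1412 0.1494] rot [-1.7992e+02 -1.7000e-01  1.6728e+02] F [-5.69  1.15 -2.72] M [ 0.45  1.39 -0.04] w 0.0178 gf 45.0 j [  32.   18.  -17.   -0.  -56. -135.]
bracket in rack [-0.0072 -0.      0.1266]
```

drive_tool --rows '[{"x": 0,"y": 0,"z": 0.001,"spin": 0,"fingers": -1},{"x": 0,"y": 0,"z": 0.002,"spin": 0,"fingers": -1},{"x": 0,"y": 0,"z": 0.003,"spin": 0,"fingers": -1},{"x": 0,"y": 0,"z": 0.004,"spin": 0,"fingers": -1},{"x": 0,"y": 0,"z": 0.004,"spin": 0,"fingers": -1}]'

```text
time_s: 13.92
tcp_pos: [0.5791, 0.1412, 0.1462]
eef_rot: [-180.0, -0.1, 167.3]
contact_force: [-5.1, -0.4, -1.7]
gripper_width: 0.0178
gripper_force: 45.0
```

Run:
```python
from h import *
st();brk()
```

```text
t 13.93 tcp [0.5791 0.1412 0.1462] rot [-1.7995e+02 -6.0000e-02  1.6731e+02] F [-5.08 -0.43 -1.71] M [-0.05  1.6  -0.11] w 0.0178 gf 45.0 j [  32.   18.  -17.   -0.  -55. -135.]
bracket in rack [-0.0064  0.0002  0.1236]
```

drive_tool --rows '[{"x": 0,"y": 0,"z": 0.001,"spin": 0,"fingers": -1},{"x": 0,"y": 0,"z": 0.002,"spin": 0,"fingers": -1},{"x": 0,"y": 0,"z": 0.003,"spin": 0,"fingers": -1},{"x": 0,"y": 0,"z": 0.003,"spin": 0,"fingers": -1}]'

```text
time_s: 14.42
tcp_pos: [0.5798, 0.1416, 0.1436]
eef_rot: [180.0, 0.0, 167.3]
contact_force: [-3.1, 0.2, -0.3]
gripper_width: 0.0179
gripper_force: 45.0
```

Run:
```python
from h import *
st();brk()
t,s=cam("top"),cam("side")
P=lambda x,y,z:sensors.get_state()["tcp_pos"]+R.from_euler("z",-12.6,degrees=True).apply([x+.095,y,z-.0225])
print("side",px(s,[P(0,.05,.084),P(0,-.05,.084)]).round(1).tolist())
cv2.imwrite("pics/a6.png",np.hstack([crop(s,205,210,66,60,6),crop(t,270,140,66,60,6)]))
```

```text
t 14.43 tcp [0.5798 0.1416 0.1436] rot [1.7999e+02 1.0000e-02 1.6733e+02] F [-3.14  0.22 -0.3 ] M [-0.    1.05 -0.1 ] w 0.0179 gf 45.0 j [  32.   18.  -17.    0.  -55. -135.]
bracket in rack [-0.0058  0.0008  0.1211]
side [[224.7, 252.0], [247.2, 229.5]]
```

View pics/a6.png

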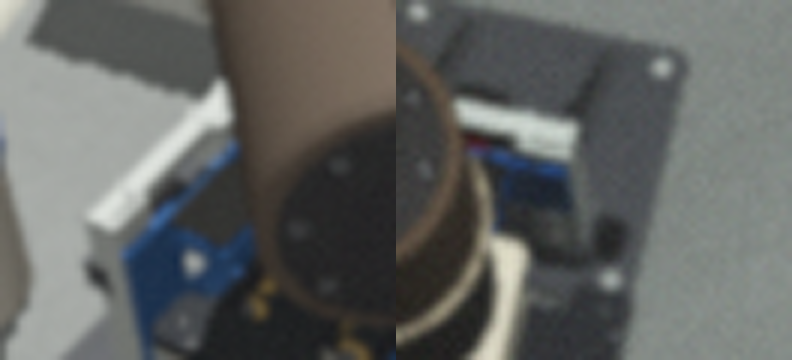

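The plate now lies flush on the uprights in both crops (side corner (125,250)), level. Lower further until the weight is carried.

drive_tool --rows '[{"x": 0,"y": 0,"z": 0.001,"spin": 0,"fingers": -1},{"x": 0,"y": 0,"z": 0.002,"spin": 0,"fingers": -1},{"x": 0,"y": 0,"z": 0.002,"spin": 0,"fingers": -1}]'

```text
time_s: 14.9
tcp_pos: [0.5797, 0.1416, 0.1415]
eef_rot: [180.0, -0.0, 167.3]
contact_force: [-4.4, 1.3, -0.1]
gripper_width: 0.0172
gripper_force: 45.0
```

Run:
```python
from h import *
st();brk()
```

```text
t 14.9 tcp [0.5797 0.1416 0.1415] rot [ 1.8000e+02 -1.0000e-02  1.6733e+02] F [-4.42  1.31 -0.12] M [ 0.23  1.22 -0.04] w 0.0172 gf 45.0 j [  32.   18.  -17.   -0.  -54. -135.]
bracket in rack [-0.006   0.0008  0.119 ]
```

Run:
```python
from h import *
t=cam("top");im=cv2.imread("pics/top0.png").min(2).astype(np.float32)
for z in (.219,.223):
  for yy in (-.044,-.038,-.032,.032,.038,.044):
    xs=np.arange(-.020,.026,.002)
    uv=px(t,[O+X@np.array([x,yy,z]) for x in xs]).astype(np.float32)
    v=cv2.remap(im,uv[:,0].reshape(1,-1),uv[:,1].reshape(1,-1),cv2.INTER_LINEAR)[0]
    if z==.219 or yy==.038: print(z,yy,dict(zip((xs*1000).round().astype(int).tolist(),v.astype(int).tolist())))
# lateral profile
for x in (-.002,.002,.006):
    ys=np.arange(-.064,.066,.004);uv=px(t,[O+X@np.array([x,y,.219]) for y in ys]).astype(np.float32)
    print(x,dict(zip((ys*1000).round().astype(int).tolist(),cv2.remap(im,uv[:,0].reshape(1,-1),uv[:,1].reshape(1,-1),1)[0].astype(int).tolist())))
```

```text
0.219 -0.044 {-20: 75, -18: 71, -16: 68, -14: 69, -12: 74, -10: 74, -8: 83, -6: 111, -4: 147, -2: 169, 0: 170, 2: 181, 4: 193, 6: 202, 8: 197, 10: 178, 12: 147, 14: 109, 16: 81, 18: 62, 20: 63, 22: 66, 24: 71}
0.219 -0.038 {-20: 61, -18: 61, -16: 62, -14: 68, -12: 70, -10: 69, -8: 84, -6: 113, -4: 152, -2: 162, 0: 170, 2: 178, 4: 192, 6: 199, 8: 196, 10: 181, 12: 149, 14: 116, 16: 90, 18: 82, 20: 79, 22: 79, 24: 79}
0.219 -0.032 {-20: 58, -18: 61, -16: 61, -14: 60, -12: 61, -10: 65, -8: 79, -6: 110, -4: 145, -2: 171, 0: 173, 2: 183, 4: 194, 6: 205, 8: 200, 10: 182, 12: 152, 14: 116, 16: 93, 18: 82, 20: 79, 22: 79, 24: 79}
0.219 0.032 {-20: 62, -18: 63, -16: 67, -14: 73, -12: 78, -10: 76, -8: 79, -6: 106, -4: 144, -2: 170, 0: 171, 2: 181, 4: 193, 6: 203, 8: 199, 10: 181, 12: 149, 14: 117, 16: 95, 18: 81, 20: 81, 22: 80, 24: 80}
0.219 0.038 {-20: 61, -18: 62, -16: 65, -14: 66, -12: 66, -10: 64, -8: 78, -6: 104, -4: 141, -2: 160, 0: 170, 2: 176, 4: 191, 6: 200, 8: 201, 10: 183, 12: 150, 14: 116, 16: 92, 18: 82, 20: 79, 22: 81, 24: 81}
0.219 0.044 {-20: 80, -18: 77, -16: 79, -14: 82, -12
[... 591 characters left out ...]
170, 36: 163, 40: 162, 44: 169, 48: 168, 52: 152, 56: 136, 60: 133, 64: 132}
0.002 {-64: 81, -60: 79, -56: 80, -52: 115, -48: 173, -44: 181, -40: 177, -36: 179, -32: 183, -28: 192, -24: 161, -20: 150, -16: 157, -12: 157, -8: 151, -4: 154, 0: 153, 4: 148, 8: 154, 12: 160, 16: 151, 20: 154, 24: 170, 28: 185, 32: 181, 36: 177, 40: 175, 44: 182, 48: 185, 52: 152, 56: 136, 60: 131, 64: 133}
0.006 {-64: 82, -60: 74, -56: 72, -52: 119, -48: 182, -44: 202, -40: 200, -36: 201, -32: 205, -28: 205, -24: 202, -20: 202, -16: 201, -12: 197, -8: 200, -4: 197, 0: 194, 4: 197, 8: 200, 12: 201, 16: 200, 20: 203, 24: 200, 28: 200, 32: 203, 36: 201, 40: 200, 44: 202, 48: 190, 52: 154, 56: 133, 60: 137, 64: 133}
```

Run:
```python
from h import *
st();brk();t,s=cam("top"),cam("side")
P=lambda x,y,z:sensors.get_state()["tcp_pos"]+R.from_euler("z",-12.6,degrees=True).apply([x+.095,y,z-.0225])
print("pred side",px(s,[P(0,.05,.084),P(0,-.05,.084),P(0,.05,.0)]).round(1).tolist(),"top",px(t,[P(0,-.05,.084)]).round(1).tolist())
for c,n,box in((t,"top",(270,150,60,40)),(s,"side",(215,225,40,70))):
    x,y,w,h=box;p=cv2.resize(c["pixels"][y:y+h,x:x+w],None,fx=4,fy=4,interpolation=cv2.INTER_CUBIC)
    m=cv2.inRange(cv2.cvtColor(p,cv2.COLOR_RGB2HSV),(100,110,50),(125,255,255))
    q=np.argwhere(m>0)[:,::-1]; q2=(q+.5)/4-.5+[x,y]
    for nm,i in(("L",q[:,0].argmin()),("R",q[:,0].argmax()),("T",q[:,1].argmin()),("B",q[:,1].argmax())):print(n,nm,q2[i])
    if n=="side":
        for u in (226,228,230,232): print(u,q2[np.abs(q2[:,0]-u)<.2][:,1].min())
        a,b=px(s,[P(0,.05,.084),P(0,-.05,.084)]); print("pred edge",[(u,round(a[1]+(b[1]-a[1])*(u-a[0])/(b[0]-a[0]),2)) for u in (226,228,230,232)])
```

```text
t 14.95 tcp [0.5796 0.1416 0.1415] rot [ 1.8000e+02 -1.0000e-02  1.6733e+02] F [-4.34  0.64 -0.16] M [ 0.34  1.23 -0.02] w 0.0178 gf 45.0 j [  32.   18.  -17.   -0.  -54. -135.]
bracket in rack [-0.006   0.0008  0.119 ]
pred side [[224.9, 252.5], [247.3, 230.0], [229.4, 272.4]] top [[297.9, 167.9]]
top L [284.375 165.875]
top R [297.625 168.125]
top T [285.625 165.125]
top B [287.875 171.875]
side L [225.625 251.875]
side R [246.875 251.875]
side T [242.875 234.375]
side B [229.875 270.625]
226 251.125
228 249.125
230 246.625
232 243.625
pred edge [(226, np.float64(251.37)), (228, np.float64(249.37)), (230, np.float64(247.37)), (232, np.float64(245.37))]
```

drive_tool --rows '[{"x": 0,"y": 0,"z": 0.001,"spin": 0,"fingers": -1},{"x": 0,"y": 0,"z": 0.002,"spin": 0,"fingers": -1},{"x": 0,"y": 0,"z": 0.002,"spin": 0,"fingers": -1}]'

```text
time_s: 15.42
tcp_pos: [0.5797, 0.1416, 0.14]
eef_rot: [180.0, 0.0, 167.3]
contact_force: [-5.8, 1.5, 2.8]
gripper_width: 0.0176
gripper_force: 45.0
```

drive_tool --rows '[{"x": 0,"y": 0,"z": 0.001,"spin": 0,"fingers": -1},{"x": 0,"y": 0,"z": 0.002,"spin": 0,"fingers": -1},{"x": 0,"y": 0,"z": 0.002,"spin": 0,"fingers": -1}]'

```text
time_s: 15.8
tcp_pos: [0.5797, 0.1417, 0.139]
eef_rot: [180.0, 0.0, 167.4]
contact_force: [-8.8, 1.2, 10.5]
gripper_width: 0.0174
gripper_force: 45.0
```

Run:
```python
from h import *
st();brk()
```

```text
t 15.8 tcp [0.5797 0.1417 0.139 ] rot [1.7998e+02 4.0000e-02 1.6735e+02] F [-8.79  1.24 10.51] M [ 0.35  3.2  -0.08] w 0.0174 gf 45.0 j [  32.   18.  -18.    0.  -54. -135.]
bracket in rack [-0.0059  0.0009  0.1166]
```

The catch is met at z ≈ 0.118 (so home ≈ 0.109). Ease off, release and rise.

drive_tool --rows '[{"x": 0,"y": 0,"z": -0.002,"spin": 0,"fingers": -1},{"x": 0,"y": 0,"z": -0.002,"spin": 0,"fingers": -1},{"x": 0,"y": 0,"z": -0.002,"spin": 0,"fingers": -0.5},{"x": 0,"y": 0,"z": -0.002,"spin": 0,"fingers": -0.2},{"x": 0,"y": 0,"z": -0.002,"spin": 0,"fingers": 0},{"x": 0,"y": 0,"z": -0.002,"spin": 0,"fingers": 0},{"x": 0,"y": 0,"z": -0.002,"spin": 0,"fingers": 0}]'

```text
time_s: 16.68
tcp_pos: [0.5798, 0.1415, 0.1396]
eef_rot: [180.0, 0.0, 167.3]
contact_force: [0.1, 1.0, -0.2]
gripper_width: 0.0435
gripper_force: 0.0
```

```bash
cat >> h.py <<'E'
def plate():
    s=cam("side");x,y,w,h=215,225,40,70;p=cv2.resize(s["pixels"][y:y+h,x:x+w],None,fx=4,fy=4,interpolation=cv2.INTER_CUBIC)
    m=cv2.inRange(cv2.cvtColor(p,cv2.COLOR_RGB2HSV),(100,110,50),(125,255,255));q=(np.argwhere(m>0)[:,::-1]+.5)/4-.5+[x,y]
    print("side L",q[q[:,0].argmin()],"edge",[q[np.abs(q[:,0]-u)<.2][:,1].min() for u in (226,228,230)])
E
python3 - <<'E'
from h import *
st();brk();plate()
E
```

```text
t 16.68 tcp [0.5798 0.1415 0.1396] rot [1.8000e+02 1.0000e-02 1.6732e+02] F [ 0.11  0.96 -0.24] M [-0.03 -0.05 -0.  ] w 0.0435 gf 0.0 j [  32.   18.  -17.    0.  -54. -135.]
bracket in rack [-0.0058  0.0007  0.1171]
side L [225.875 252.625] edge [np.float64(252.125), np.float64(249.875), np.float64(247.625)]
```

drive_tool --rows '[{"x": 0,"y": 0,"z": -0.02,"spin": 0,"fingers": 0},{"x": 0,"y": 0,"z": -0.06,"spin": 0,"fingers": 0},{"x": 0,"y": 0,"z": -0.11,"spin": 0,"fingers": 0},{"x": 0,"y": 0,"z": -0.14,"spin": 0,"fingers": -1},{"x": 0,"y": 0,"z": -0.14,"spin": 0,"fingers": -1},{"x": -0.03,"y": 0,"z": -0.14,"spin": 0,"fingers": -1},{"x": -0.06,"y": 0,"z": -0.14,"spin": 0,"fingers": -1},{"x": -0.075,"y": 0,"z": -0.14,"spin": 0,"fingers": -1},{"x": -0.075,"y": 0,"z": -0.14,"spin": 0,"fingers": -1}]'

```text
time_s: 17.85
tcp_pos: [0.653, 0.1247, 0.278]
eef_rot: [-179.9, -0.1, 167.3]
contact_force: [-1.1, 1.2, -0.3]
gripper_width: 0.0005
gripper_force: 0.0
```

Run:
```python
from h import *
st();plate(); p=O+X@np.array([-.0265,.0006,.24]); go(*p,167.35)
```

```text
t 17.85 tcp [0.653  0.1247 0.278 ] rot [-1.7993e+02 -1.1000e-01  1.6727e+02] F [-1.11  1.21 -0.27] M [-0.03  0.   -0.05] w 0.0005 gf 0.0 j [  28.   19.    2.   -0.  -74. -130.]
side L [226.125 252.375] edge [np.float64(252.375), np.float64(250.125), np.float64(248.125)]
shift [0.0002 0.0001 0.0385] spin -0.0011
```

drive_tool --rows '[{"x": 0,"y": 0,"z": 0.02,"spin": 0,"fingers": -1},{"x": 0,"y": 0,"z": 0.04,"spin": 0,"fingers": -1},{"x": 0,"y": 0,"z": 0.048,"spin": 0,"fingers": -1},{"x": 0,"y": 0,"z": 0.052,"spin": 0,"fingers": -1},{"x": 0,"y": 0,"z": 0.054,"spin": 0,"fingers": -1},{"x": 0,"y": 0,"z": 0.055,"spin": 0,"fingers": -1},{"x": 0,"y": 0,"z": 0.056,"spin": 0,"fingers": -1},{"x": 0,"y": 0,"z": 0.056,"spin": 0,"fingers": -1}]'

```text
time_s: 18.9
tcp_pos: [0.6529, 0.1251, 0.2237]
eef_rot: [180.0, 0.0, 167.3]
contact_force: [0.1, 0.2, 0.6]
gripper_width: 0.0006
gripper_force: 0.0
```

drive_tool --rows '[{"x": 0,"y": 0,"z": 0.001,"spin": 0,"fingers": -1},{"x": 0,"y": 0,"z": 0.002,"spin": 0,"fingers": -1},{"x": 0,"y": 0,"z": 0.003,"spin": 0,"fingers": -1},{"x": 0,"y": 0,"z": 0.003,"spin": 0,"fingers": -1}]'

```text
time_s: 19.4
tcp_pos: [0.6531, 0.1252, 0.2211]
eef_rot: [180.0, 0.0, 167.3]
contact_force: [-1.4, 0.6, 5.0]
gripper_width: 0.0002
gripper_force: 2.5
```

drive_tool --rows '[{"x": 0,"y": 0,"z": 0.0005,"spin": 0,"fingers": -1},{"x": 0,"y": 0,"z": 0.001,"spin": 0,"fingers": -1},{"x": 0,"y": 0,"z": 0.0015,"spin": 0,"fingers": -1},{"x": 0,"y": 0,"z": 0.002,"spin": 0,"fingers": -1},{"x": 0,"y": 0,"z": 0.002,"spin": 0,"fingers": -1}]'

```text
time_s: 20.02
tcp_pos: [0.6532, 0.1252, 0.2195]
eef_rot: [180.0, 0.1, 167.3]
contact_force: [-1.9, 1.2, 6.6]
gripper_width: 0.0004
gripper_force: 3.3
```

drive_tool --rows '[{"x": 0,"y": 0,"z": 0.0005,"spin": 0,"fingers": -1},{"x": 0,"y": 0,"z": 0.001,"spin": 0,"fingers": -1},{"x": 0,"y": 0,"z": 0.0015,"spin": 0,"fingers": -1},{"x": 0,"y": 0,"z": 0.002,"spin": 0,"fingers": -1},{"x": 0,"y": 0,"z": 0.002,"spin": 0,"fingers": -1}]'

```text
time_s: 20.65
tcp_pos: [0.6532, 0.1252, 0.2178]
eef_rot: [180.0, 0.1, 167.3]
contact_force: [-2.2, 0.1, 7.8]
gripper_width: 0.0008
gripper_force: 4.1
```

drive_tool --rows '[{"x": 0,"y": 0,"z": 0.0005,"spin": 0,"fingers": -1},{"x": 0,"y": 0,"z": 0.001,"spin": 0,"fingers": -1},{"x": 0,"y": 0,"z": 0.0015,"spin": 0,"fingers": -1},{"x": 0,"y": 0,"z": 0.002,"spin": 0,"fingers": -1},{"x": 0,"y": 0,"z": 0.0025,"spin": 0,"fingers": -1},{"x": 0,"y": 0,"z": 0.003,"spin": 0,"fingers": -1},{"x": 0,"y": 0,"z": 0.003,"spin": 0,"fingers": -1}]'

```text
time_s: 21.52
tcp_pos: [0.653, 0.1252, 0.2148]
eef_rot: [180.0, 0.1, 167.3]
contact_force: [-3.8, 0.3, 10.7]
gripper_width: 0.0003
gripper_force: 5.0
```

drive_tool --rows '[{"x": 0,"y": 0,"z": 0.0005,"spin": 0,"fingers": -1},{"x": 0,"y": 0,"z": 0.001,"spin": 0,"fingers": -1},{"x": 0,"y": 0,"z": 0.001,"spin": 0,"fingers": -1}]'

```text
time_s: 21.9
tcp_pos: [0.6531, 0.1252, 0.2147]
eef_rot: [180.0, 0.1, 167.4]
contact_force: [-5.8, 0.9, 14.5]
gripper_width: 0.0007
gripper_force: 7.4
```

drive_tool --rows '[{"x": 0,"y": 0,"z": 0.0005,"spin": 0,"fingers": -1},{"x": 0,"y": 0,"z": 0.001,"spin": 0,"fingers": -1},{"x": 0,"y": 0,"z": 0.001,"spin": 0,"fingers": -1}]'

```text
time_s: 22.28
tcp_pos: [0.6531, 0.1252, 0.2146]
eef_rot: [180.0, 0.1, 167.4]
contact_force: [-8.5, 1.3, 18.5]
gripper_width: 0.0004
gripper_force: 9.7
```

Run:
```python
from h import *
st();plate()
```

```text
t 22.27 tcp [0.6531 0.1252 0.2146] rot [1.7995e+02 1.3000e-01 1.6738e+02] F [-8.48  1.29 18.52] M [0.41 2.96 0.02] w 0.0004 gf 9.7 j [  28.   21.   -3.    0.  -66. -130.]Traceback (most recent call last):
  File "<stdin>", line 2, in <module>
  File "h.py", line 42, in plate
    print("side L",q[q[:,0].argmin()],"edge",[q[np.abs(q[:,0]-u)<.2][:,1].min() for u in (226,228,230)])
                                              ~~~~~~~~~~~~~~~~~~~~~~~~~~~~~~~^^
    return umr_minimum(a, axis, None, out, keepdims, initial, where)
ValueError: zero-size array to reduction operation minimum which has no identity
```

drive_tool --rows '[{"x": 0,"y": 0,"z": 0.0005,"spin": 0,"fingers": -1},{"x": 0,"y": 0,"z": 0.001,"spin": 0,"fingers": -1},{"x": 0,"y": 0,"z": 0.001,"spin": 0,"fingers": -1}]'

```text
time_s: 22.7
tcp_pos: [0.6531, 0.1252, 0.2145]
eef_rot: [179.9, 0.2, 167.4]
contact_force: [-10.8, 2.5, 23.9]
gripper_width: 0.0002
gripper_force: 12.0
```

drive_tool --rows '[{"x": 0,"y": 0,"z": -0.003,"spin": 0,"fingers": -1},{"x": 0,"y": 0,"z": -0.006,"spin": 0,"fingers": -1},{"x": 0,"y": 0,"z": -0.03,"spin": 0,"fingers": -1},{"x": 0,"y": 0,"z": -0.08,"spin": 0,"fingers": -1},{"x": 0,"y": 0,"z": -0.12,"spin": 0,"fingers": -1},{"x": 0.05,"y": 0,"z": -0.14,"spin": 0,"fingers": -1},{"x": 0.1,"y": 0.02,"z": -0.14,"spin": 0,"fingers": -1},{"x": 0.15,"y": 0.02,"z": -0.14,"spin": 0,"fingers": -1},{"x": 0.18,"y": 0.02,"z": -0.14,"spin": 0,"fingers": -1},{"x": 0.18,"y": 0.02,"z": -0.14,"spin": 0,"fingers": -1}]'

```text
time_s: 23.95
tcp_pos: [0.4801, 0.1844, 0.3508]
eef_rot: [180.0, 0.0, 167.4]
contact_force: [0.4, 0.0, 0.4]
gripper_width: 0.001
gripper_force: 0.0
```

Run:
```python
from h import *
st();t,s=cam("top"),cam("side")
cv2.imwrite("pics/top_end.png",t["pixels"][:,:,::-1]);cv2.imwrite("pics/side_end.png",s["pixels"][:,:,::-1])
def red(im,x,y,w,h):
    p=cv2.cvtColor(im[y:y+h,x:x+w],cv2.COLOR_BGR2HSV);sat=p[:,:,1].astype(float)
    m=((p[:,:,0]<8)|(p[:,:,0]>172))&(sat>90)&(p[:,:,2]>60); q=np.argwhere(m)[:,::-1]+[x,y]
    return len(q),q.mean(0).round(2),q.min(0),q.max(0)
for n,b in(("top",(265,150,35,30)),("side",(222,225,30,30))):
    print(n,red(cv2.imread(f"pics/{n}0.png"),*b),red(cv2.imread(f"pics/{n}_end.png"),*b))
# blue plate in both
for c,n,box in((t,"top",(250,150,70,50)),(s,"side",(215,225,50,80))):
    x,y,w,h=box;m=cv2.inRange(cv2.cvtColor(c["pixels"][y:y+h,x:x+w],cv2.COLOR_RGB2HSV),(100,110,50),(125,255,255));q=np.argwhere(m>0)[:,::-1]+[x,y]
    for nm,i in(("L",q[:,0].argmin()),("R",q[:,0].argmax()),("T",q[:,1].argmin()),("B",q[:,1].argmax())):print(n,nm,q[i])
for z in(.109,.117):
    B=lambda y,zz:O+X@np.array([-.0059,y,z+zz]);print(z,"top",px(t,[B(.05,.084),B(-.05,.084)]).round(1).tolist(),"side",px(s,[B(.05,.084),B(-.05,.084),B(.05,0)]).round(1).tolist())
```

```text
t 23.95 tcp [0.4801 0.1844 0.3508] rot [179.95   0.   167.44] F [0.4  0.01 0.42] M [-0.05 -0.13  0.04] w 0.001 gf 0.0 j [  43.    2.   -9.   -0.  -79. -145.]
top (35, array([281.63, 165.29]), array([279, 162]), array([285, 168])) (10, array([282. , 163.5]), array([280, 163]), array([284, 164]))
side (38, array([236.58, 246.16]), array([233, 243]), array([240, 249])) (3, array([235.67, 243.67]), array([235, 243]), array([236, 244]))
top L [265 162]
top R [298 170]
top T [265 162]
top B [273 199]
side L [227 254]
side R [264 267]
side T [247 234]
side B [261 275]
0.109 top [[264.0, 161.1], [298.4, 168.8]] side [[225.6, 254.7], [247.9, 232.3], [230.1, 274.4]]
0.117 top [[263.7, 160.4], [298.3, 168.1]] side [[225.2, 252.8], [247.6, 230.3], [229.7, 272.6]]
```

Run:
```python
import cv2
for n in("top0","top_end"):
    im=cv2.imread(f"pics/{n}.png").astype(int);d=im[:,:,2]-im[:,:,1]
    print(n);print(d[156:171,278:287])
for n in("side0","side_end"):
    im=cv2.imread(f"pics/{n}.png").astype(int);d=im[:,:,2]-im[:,:,1]
    print(n);print(d[238:254,229:244])
```

```text
top0
[[ -9  -6  -8  -6  -4  -2  -4   0  -1]
 [ -9  -9 -10  -9  -7  -7  -7  -5  -3]
 [ -9 -10 -10  -9 -11  -9  -7  -7  -8]
 [-11 -11  -8 -12  -8  -7  -4  -8  -8]
 [ -7  -7  -5 -10  -6  -6  -8  -9 -10]
 [  1   1   0   1  -2  -4  -5  -9  -7]
 [ -3   6  23  22  15  10   6   0  -5]
 [  5  22  45  48  43  39  28  11   3]
 [  6  33  63  63  57  58  43  22   3]
 [ 14  50  78  74  66  58  46  20  -2]
 [ 20  55  88  88  80  67  47  15   1]
 [ 18  53  74  82  84  77  48  13   0]
 [  4  27  48  55  60  56  28   5  -1]
 [ -2   4  10  13  14  16  12   1  -3]
 [ -4  -4  -4   0  -3  -2   1  -2  -4]]
top_end
[[ -6  -7  -7  -7  -3  -4  -5  -1  -1]
 [ -8 -12 -10  -9  -8  -7  -4  -4  -2]
 [ -8 -10  -9  -9  -8  -9  -7  -9  -7]
 [-12  -8  -8  -8 -12  -8  -9  -7  -8]
 [ -5  -5  -6  -6  -7  -9  -9  -9 -10]
 [ -3  -2   2   1  -2  -4  -8  -5  -8]
 [ -3   9  18  21  16  11   3   0  -3]
 [  2  17  38  47  42  34  25  11   3]
 [ -6  13  41  49  54  47  40  20   2]
 [-15   4  22  25  30  35  24  10  -2]
 [ -7  -6  -1  -5  -5   0  -2 -10 -14]
 [  0   0  -3  -7  -4  -7 -11 -18 -23]
 [  0   1  -2  -5  -1  -3  -4 -12
[... 1417 characters left out ...]
0   0]
 [ -4  -2  -1  -1  -1   9  29  45  25   0  -5  -2   1   1   1]
 [ -3   0   0   1   6  31  51  49  23   4  -1   1  -2  -1   0]
 [ -3  -1   0   5  21  41  43  27   8   0  -1   1   1  -1   1]
 [ -2  -2  -2  -5   5  19  15   5  -1   0   1   0  -1   0  -1]
 [ -3  -1  -5 -23 -26 -16  -6  -3  -1  -1   1   0   0   0  -1]
 [ -3  -5 -18 -33 -33 -18  -5  -1   1   0   1   0   1  -1  -1]
 [ -4 -13 -28 -36 -28 -12  -4  -2  -2  -2   0   1   0   0   0]
 [-10 -26 -35 -32 -27 -20 -16  -8  -2   0   0   0  -1   0  -1]
 [-19 -32 -31 -24 -24 -25 -27 -18  -9  -4  -3  -1  -2   0   0]
 [-31 -30 -25 -19 -22 -22 -25 -24 -22 -17 -17 -11  -5  -2  -4]
 [-30 -23 -20 -21 -20 -21 -23 -22 -20 -22 -27 -25 -18 -12 -18]]
```

The catch's rear edge sits at the same pixels as at the start in both views (top row 162, side row 242), so it is fully out. The bracket met a rigid stop at 24 N and nothing is touching it now, so I am handing in.

```bash
python3 -c "
from plant import r
print(r.close_job())"
```

```text
the job is handed in; nothing more can be done
None
```

The bracket hangs hooked in the upper slots and is pressed down to a hard stop (about 24 N on the pad). The red catch shows fully out again in both camera views, the gripper is clear of everything, and the job is handed in; no verdict came back.

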